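Tip out the padlock at the hardware counter

TASK

Two tipping pans stand on the shop counter. Swing the pan that holds the brass padlock fully over, away from you, so that the padlock slides into the grey tray in front of it, then bring the same pan gently back upright, without letting it drop, and leave the padlock in the tray.

Things in the scene. Friction and masses are not known exactly. Their poses are not given: they have to be found in the camera images.
- pan (a joint): tilt, rad, of the pan holding the padlock. 0: upright on its stand; grows as it tips away from the robot, to a stop at 1.75, where it empties. Over-centre, no latch, little friction: it balances near 1.0 rad (1.1 loaded); let go below 0.85 it drops back to 0, above 1.2 it falls over to 1.75. Takes under 5 N at the bar. Easing back means under 2 rad/s (0.26 m/s at the bar).
- pan_bar (a point): middle of the pan's black handle bar across its back: 14 mm thick, 96 mm long, free all round, 50 mm above the rim. Axes turn with the pan: y along the bar; upright, x is level in the tipping direction, z up. Hinge line: parallel to the bar, 90 mm along x and 95 mm below it. Bar height above counter: 255 mm upright, 291 at most, 232 (and 199 mm further on) fully tipped.
- tray: fixed grey open plastic tray in front of the padlock's pan, 200 (x, tipping direction) x 150 (y) x 60 mm high, walls 4 mm; origin at the centre of its underside.
- padlock: brass padlock with a steel shackle, 44 x 68 x 18 mm, about 0.2 kg, lying loose in a sheet-steel scoop pan 104 mm wide, 65 mm deep, hung between two posts; origin: middle of the side it lies on at the start, shackle towards +y. A second, identical pan, to the left or right, holds a steel angle bracket instead.

How it is judged:
By the outcome, as a careful person would: the job done as asked, in the order asked, and still so for the second after the job is handed in, with the robot touching nothing.
It also fails if it takes over 48 s, if anything falls off the work surface, if the arm or the gripper's body presses on something with over 40 N, if the wrist force passes 120 N, or if a joint passes its speed limit or range.

ROBOT

A 6-joint arm with a two-finger parallel gripper is mounted at the origin on the work surface. World frame = base frame: x ahead of the robot, y to its left, z up, the work surface at z = 0. Lengths are in mm, angles in degrees, forces in N, time in s.
With the tool pointing down it reaches from about 350 to 850 mm from the base axis. Payload 8.1 kg.
Tool frame: the origin (TCP) lies at the very end of the fingers, on their centre line; the grasp point (between the pads) lies 19 mm behind it; x points along the fingers, y is the direction in which the jaws open and shut, and the axes are right-handed (so a half turn about x gives the same grasp; the last joint's range is limited). The gripper opens to 85 mm and grips with 20 to 120 N. Pads are 22 mm wide; open, the fingers measure 114 mm over their backs; the gripper's body (76 mm by 85 mm) begins 54 mm behind the grasp point. The pads swing forward as they close: fully open they stand 13 mm farther back than shut.
Start: joints at [58.533, 7.471, 85.268, -0, 87.261, -4.893], TCP at [268.39, 536.63, 231.292] pointing down, gripper open.
Joint ranges: [-169.43, 169.43], [-51.17, 129.36], [1.28, 143.12], [-76.62, 256.62], [0, 156.53], [-152.29, 152.29]. Speed limits (degrees/s): [136.94, 136.94, 159.86, 180, 180, 180].

INTERFACE

Orientations are given as [roll, pitch, yaw] about the fixed x, y, z axes, in that order (R = Rz(yaw) Ry(pitch) Rx(roll)).
In Python, from bench import sensors, snapshot, r gives the robot as it stands. The module is installed in compiled form; this text tells all that it offers.
- The arm moves only by the tool drive_tool, never from a script. Its argument "moves" is one flat list of numbers, 6 for each row, row after row: the shift along the tool's x, y, z in cm, then the turn, a rotation vector about the tool's x, y, z in degrees. In form: [tx, ty, tz, wx, wy, wz, tx, ty, tz, wx, wy, wz, ...]. A call has 1 to 20 rows; each row shifts and turns the commanded pose from where the row before left it, along the tool's axes as they then stand; what a row does not reach is not made up. A row lasts 1/12 s, in which the tool goes at most 41.7 mm and 7.16 degrees, less where a joint would pass 70% of its speed; a pose out of reach is approached as far as the arm can. A call with a gripper value outside its range is refused whole. "hand" is the finger opening in cm, from 0 to 8.54, set as the call begins (left out, the last holds). The fingers move at their own pace and stop on an object; "grip_force" is the grip in N (left out, the last holds). Time passes only in rows, so rows that do not move let the fingers close. It gives the time, the measured TCP pose, the force and the opening at its end, in the units of the state.
- sensors.sense(): the state, without advancing time (a new reading comes with each control period).
- snapshot(name): name is "side" or "top"; returns a dict with "image" (420x560x3 uint8, red, green, blue), "z_map" (420x560 float32, mm along the optical axis (not along the pixel's ray), 0 where there is no reading), "camera_matrix" (3x3 intrinsics, pixels), "eye" and "orientation" of the camera in the world. Camera axes: x right, y down, z forward; pixel columns grow to the right and rows downward; lengths in mm; the calibration is good to about 2 mm. A picture is of the moment at which its call begins.
- r.hand_in(): hands the job in, once; it reports no verdict.
The state is a dict: "time": time; "joint_pos": joint angles; "qd": joint speeds; "joint_efforts": joint torques, N m; "tool_pos": TCP position; "tcp_rot": TCP orientation; "ft_force": force on the tool from outside, world axes, zero at the start; "wrist_torque": the same for the moment, N m; "finger_gap": finger opening in mm.
Only numpy, scipy, OpenCV 4.12 (cv2) and the standard library are available. Lean on these libraries where they do the work, as an engineer would, in place of code of your own. Each camera call takes 0.05 s, during which the arm holds its last target.

## Working session

There is one attempt and no reset: what is moved stays moved. The work goes in short steps, Python scripts to look and compute and a tool call to move; the robot and the scene stay as the last step left them, time stands still between calls to the robot, and variables do not carry over. Pictures are saved under pics/ and viewed, and the job is handed in when it is done.

Besides the shell and the picture viewer there is one more tool, called after "Request:" by a JSON object that holds its "api" and its "payload", one argument or row to a line. drive_tool: Moves the arm, as the interface text tells. Its arguments: {"type":"object","properties":{"moves":{"type":"array","items":{"type":"number"}},"hand":{"type":"number"},"grip_force":{"type":"number"}},"required":["moves"]}

```bash
mkdir -p pics; cat > h.py <<'E'
import numpy as np, cv2
from scipy.spatial.transform import Rotation as R
from bench import sensors, snapshot, r
def cloud(s):
    K=np.array(s["camera_matrix"]);z=s["z_map"];v,u=np.mgrid[:z.shape[0],:z.shape[1]]
    P=np.stack([(u-K[0,2])/K[0,0]*z,(v-K[1,2])/K[1,1]*z,z],-1)
    O=np.array(s["orientation"])
    Rm=O if O.shape==(3,3) else R.from_euler('xyz',O,degrees=True).as_matrix()
    return P@Rm.T+np.array(s["eye"])
E
python3 - <<'E'
from h import *
for n in("top","side"):
    s=snapshot(n);cv2.imwrite(f"pics/{n}1.png",s["image"][...,::-1]);print(n,s["camera_matrix"],s["eye"],s["orientation"])
    np.savez(f"{n}1.npz",**s)
print(sensors.sense())
E
```

```text
top [[444.41353087   0.         278.93864537]
 [  0.         444.41353087 215.28327701]
 [  0.           0.           1.        ]] [426.49143525 -25.94799379 906.40396433] [-1.68558582e+02 -7.67153207e-02 -8.05464202e+01]
side [[464.52920544   0.         277.17186613]
 [  0.         464.52920544 207.3095564 ]
 [  0.           0.           1.        ]] [  -4.90383917 -560.87656141  762.97692728] [-127.83264471   -0.86247663  -45.41723181]
{'time': 0.1, 'joint_pos': array([ 5.85339030e+01,  7.51144288e+00,  8.53247410e+01,  1.52848682e-03,
        8.72625595e+01, -4.89390251e+00]), 'qd': array([-0.09334386, -0.13642685, -0.12236858, -0.08614704,  0.00672616,
       -0.09989822]), 'joint_efforts': array([ 1.39492768e-03, -5.70943809e+01, -5.01947808e+01, -1.50102410e-04,
        8.02087976e-03,  3.81573493e-07]), 'tool_pos': array([268.10547289, 536.19407976, 230.32613877]), 'tcp_rot': array([ -95.77964978,   89.90124486, -122.35191861]), 'ft_force': array([0.77848297, 1.13121429, 0.74202024]), 'wrist_torque': array([ 0.0552041 , -0.08235158,  0.02066705]), 'finger_gap': 85.46974066655793}
```

```bash
ls .
```

```text
h.py
pics
side1.npz
top1.npz
```

View pics/top1.png

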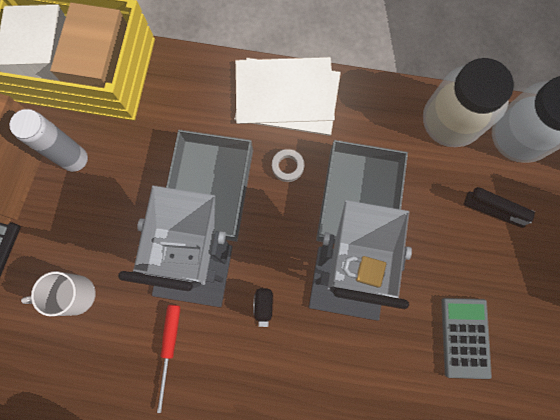

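View pics/side1.png

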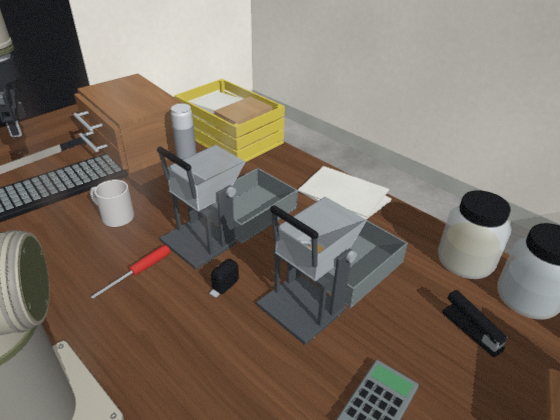

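The padlock (top view ~(370,270)) is in the right-hand pan. Its bar runs from about (334,292) to (407,304) in the top view, and from (275,212) to (315,232) in the side view. Next I measure it in both views.

```bash
python3 - <<'E'
from h import *
def ray(s,u,v):
    K=s["camera_matrix"];Rm=R.from_euler('xyz',s["orientation"],degrees=True).as_matrix()
    d=Rm@np.array([(u-K[0,2])/K[0,0],(v-K[1,2])/K[1,1],1]);return s["eye"],d/np.linalg.norm(d)
C={}
ends={}
for n,box in(("top",(325,280,415,312)),("side",(268,203,320,268))):
    s=dict(np.load(f"{n}1.npz"));im=s["image"].astype(int);C=cloud(s)
    m=(im.max(-1)<55)&(C[...,2]>235)&(C[...,2]<275)
    b=np.zeros_like(m);b[box[1]:box[3],box[0]:box[2]]=1;m&=b
    nn,lab,st,_=cv2.connectedComponentsWithStats(m.astype(np.uint8))
    k=1+np.argmax(st[1:,4]);m=lab==k
    P=C[m];c=P.mean(0);_,_,V=np.linalg.svd(P-c);t=(P-c)@V[0]
    print(n,m.sum(),st[k],"mean",c,"dir",V[0],np.percentile(t,[0,2,98,100]),"zmax",np.percentile(P[:,2],[5,50,95]))
    rr=cv2.minAreaRect(np.argwhere(m)[:,::-1].astype(np.float32));print(rr)
    ends[n]=(s,rr[0])
(o1,d1),(o2,d2)=[ray(s,*c) for s,c in ends.values()]
A=np.stack([d1,-d2],1);t=np.linalg.lstsq(A,o2-o1,rcond=None)[0]
print("tri",o1+t[0]*d1,o2+t[1]*d2)
# plan cloud checks: tray rim z~60, padlock
s=dict(np.load("top1.npz"));C=cloud(s);im=s["image"]
for uv in [(334,145),(405,155),(320,232),(405,205),(355,270),(370,270),(365,300),(335,250),(325,240),(407,253),(365,205),(340,310),(375,312)]:
    print(uv,C[uv[1],uv[0]].round(),im[uv[1],uv[0]])
E
```

```text
top 500 [333 288  76  21 500] mean [ 458.66515788 -153.18857085  260.34195696] dir [-0.00893965 -0.99991498  0.00949279] [-53.13595068 -50.73267479  50.67234942  55.23723226] zmax [257.46484813 260.5406012  262.99124802]
((370.26849365234375, 297.81207275390625), (76.46554565429688, 9.268549919128418), 10.007980346679688)
side 410 [270 206  48  39 410] mean [ 454.68977297 -155.62199574  257.65972445] dir [ 0.01042567  0.99955845 -0.0278247 ] [-53.1126104  -51.19449271  50.45306662  53.69820188] zmax [244.47882271 259.13668304 262.20698388]
((292.73077392578125, 223.65383911132812), (54.637962341308594, 12.480754852294922), 33.690067291259766)
tri [ 458.79148835 -155.7514912   251.05204999] [ 456.93721574 -154.15848383  250.64513727]
(334, 145) [756. -84.  60.] [133 137 137]
(405, 155) [ 757. -227.   63.] [89 89 87]
(320, 232) [577. -83.  56.] [94 97 96]
(405, 205) [ 672. -253.    1.] [113  79  60]
(355, 270) [ 506. -146.  142.] [130 131 135]
(370, 270) [ 509. -168.  160.] [159 127  78]
(365, 300) [ 454. -147.  261.] [50 43 44]
(335, 250) [ 530. -103.  176.] [90 89 92]
(325, 240) [545. -85. 168.] [126 126 130]
(407, 253) [ 546. -223.  168.] [183 183 187]
(365, 205) [ 606. -138.  204.] [154 155 159]
(340, 310) [ 437. -147.   11.] [89 90 92]
(375, 312) [ 445. -216.   11.] [84 83 85]
```

```bash
python3 - <<'E'
from h import *
s=sensors.sense();M=R.from_euler('xyz',s["tcp_rot"],degrees=True)
print(M.as_matrix().round(3))
for sg in(1,-1):
    T=np.array([[0,sg,0],[0,0,-sg],[-1,0,0]]) 
    print(sg,np.linalg.det(T),(M.inv()*R.from_matrix(T)).as_rotvec(degrees=True))
d=M.as_matrix().T
for w in([182,-287,0],[10,-404,0]): print(d@np.array(w)/10)
E
```

```text
[[-0.001  0.447  0.894]
 [-0.001  0.894 -0.447]
 [-1.    -0.002 -0.   ]]
1 1.0 [6.34277148e+01 4.54762838e-02 9.35125471e-02]
-1 1.0 [-1.16572235e+02 -1.06203086e-01  5.16478467e-02]
[ 2.50024939e-02 -1.75270839e+01  2.91158154e+01]
[  0.05790247 -35.68520633  18.96635696]
```

Request:
{"api": "drive_tool", "payload": {
  "moves": [-3.2, 0, 0, 7.05, 0, 0, -3.2, 0, 0, 7.05, 0, 0, -3.2, 0, 0, 7.05, 0, 0, -3.2, 0, 0, 7.05, 0, 0, -3.2, 0, 0, 7.05, 0, 0, 0, 0, 0, 7.05, 0, 0, 0, 0, 0, 7.05, 0, 0, 0, 0, 0, 7.05, 0, 0, 0, 0, 0, 7.05, 0, 0, 0, 2, 3, 0, 0, 0, 0, 2, 3, 0, 0, 0, 0, 2, 3, 0, 0, 0, 0, 2, 3, 0, 0, 0, 0, 2, 3, 0, 0, 0, 0, 2, 3, 0, 0, 0, 0, 2, 3, 0, 0, 0, 0, 2, 3, 0, 0, 0, 0, 2, 3, 0, 0, 0, 0, 0, 3, 0, 0, 0],
  "hand": 5
}}

```text
time: 1.68
tool_pos: [450.2, 234.4, 389.8]
tcp_rot: [-44.9, 89.9, -135.0]
ft_force: [-0.3, -0.2, -0.5]
finger_gap: 50.1
```

Request:
{"api": "drive_tool", "payload": {
  "moves": [0, 0.1, 3, 0, 0, 0, 0, 0.1, 3, 0, 0, 0, 0, 0.1, 3, 0, 0, 0, 0, 0.1, 3, 0, 0, 0, 0, 0.1, 3, 0, 0, 0, 0, 0.1, 3, 0, 0, 0, 0, 0.1, 3, 0, 0, 0, 0, 0, 3, 0, 0, 0, 0, 0, 3, 0, 0, 0, 0, 0, 3, 0, 0, 0, 0, 0, 3, 0, 0, 0, 0, 0, 3, 0, 0, 0, 0, 0, 2.8, 0, 0, 0, 0, 0, 0, 0, 0, 0, 0, 0, 0, 0, 0, 0]
}}

```text
time: 2.93
tool_pos: [454.7, -152.5, 390.6]
tcp_rot: [-118.0, 89.9, 151.8]
ft_force: [0.3, 0.4, 0.6]
finger_gap: 50.1
```

```bash
python3 - <<'E'
from h import *
s=sensors.sense();print(s["tool_pos"],R.from_euler('xyz',s["tcp_rot"],degrees=True).as_matrix().round(3).tolist(),s["joint_pos"])
a=[snapshot(n)["image"] for n in("top","side")]
cv2.imwrite("pics/b.png",cv2.resize(np.hstack(a),(800,300))[...,::-1])
E
```

```text
[ 454.72248325 -152.51641241  390.55045072] [[-0.001, 1.0, -0.003], [0.001, -0.003, -1.0], [-1.0, -0.001, -0.001]] [-2.46739815e+01 -1.15989746e+01  8.74351010e+01  5.60661149e-03
  1.04252525e+02 -2.44824168e+01]
```

View pics/b.png

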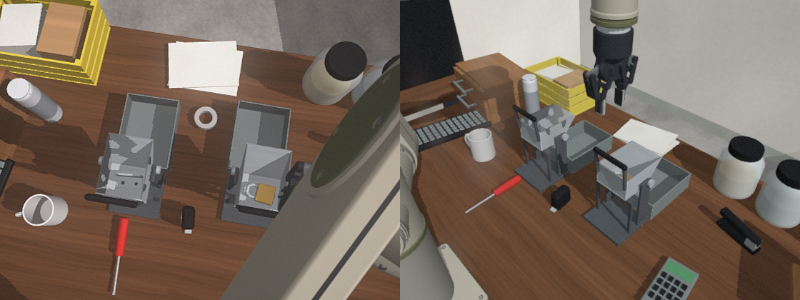

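The side view shows the gripper above the pan, clear of everything. I lower it over the bar and then close the fingers loosely around it.

Request:
{"api": "drive_tool", "payload": {
  "moves": [2, 0.3, 0, 0, 0, 0, 2, 0, 0, 0, 0, 0, 2, 0, 0, 0, 0, 0, 2, 0, 0, 0, 0, 0, 2, 0, 0, 0, 0, 0, 1.5, 0, 0, 0, 0, 0, 1.5, 0, 0, 0, 0, 0, 1.5, 0, 0, 0, 0, 0, 1, 0, 0, 0, 0, 0, 0, 0, 0, 0, 0, 0, 0, 0, 0, 0, 0, 0]
}}

```text
time: 3.95
tool_pos: [458.0, -150.6, 236.2]
tcp_rot: [-121.3, 90.0, 148.8]
ft_force: [1.0, -0.4, -0.4]
finger_gap: 50.1
```

```bash
python3 - <<'E'
from h import *
s=snapshot("side");cv2.imwrite("pics/c.png",cv2.resize(s["image"][150:330,220:420],(800,720))[:600,:,::-1])
print(sensors.sense()["ft_force"],sensors.sense()["tool_pos"])
E
```

```text
[ 0.59304019 -0.58167728 -0.41611371] [ 458.43807368 -151.0163871   237.08008702]
```

View pics/c.png

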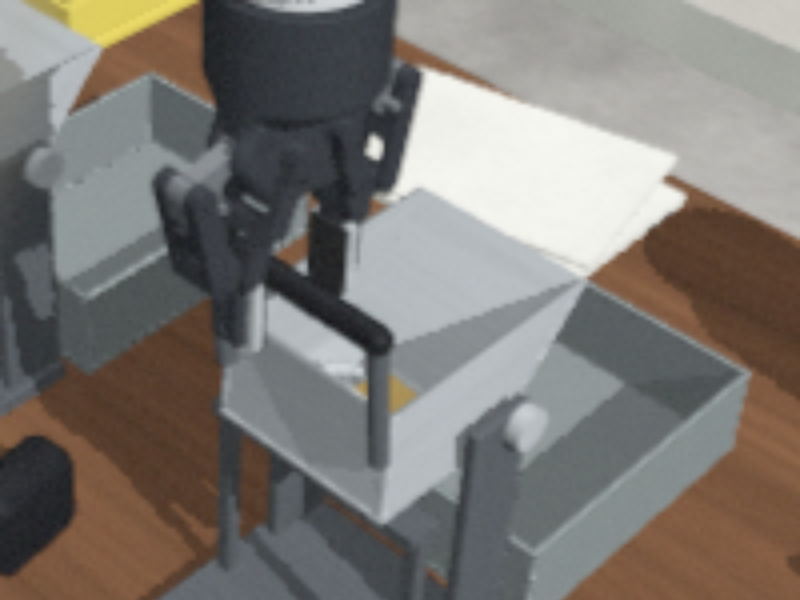

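The bar (crop ~(330,300)) lies between the two fingers. I close to a loose cage.

Request:
{"api": "drive_tool", "payload": {
  "moves": [0, 0, 0, 0, 0, 0, 0, 0, 0, 0, 0, 0, 0, 0, 0, 0, 0, 0, 0, 0, 0, 0, 0, 0, 0, 0, 0, 0, 0, 0, 0, 0, 0, 0, 0, 0, 0, 0, 0, 0, 0, 0, 0, 0, 0, 0, 0, 0],
  "hand": 1.9,
  "grip_force": 20
}}

```text
time: 4.67
tool_pos: [458.1, -151.5, 236.3]
tcp_rot: [-114.9, 90.0, 155.1]
ft_force: [-1.1, 0.3, -0.8]
finger_gap: 18.8
```

```bash
python3 - <<'E'
import numpy as np
a0=np.arctan2(95,-90);L=np.hypot(90,95);p=None
for t in np.linspace(0,1.75,24):
    q=L*np.array([np.cos(a0-t),np.sin(a0-t)])
    print(round(t,2),(q-[-90,95]).round(), None if p is None else (q-p).round(1));p=q
E
```

```text
0.0 [-0. -0.] None
0.08 [7. 7.] [7.5 6.6]
0.15 [15. 13.] [8. 6.]
0.23 [24. 18.] [8.4 5.4]
0.3 [33. 23.] [8.8 4.7]
0.38 [42. 27.] [9.1 4. ]
0.46 [51. 30.] [9.4 3.3]
0.53 [61. 33.] [9.6 2.6]
0.61 [70. 34.] [9.8 1.9]
0.68 [80. 36.] [9.9 1.1]
0.76 [90. 36.] [9.9 0.4]
0.84 [100.  35.] [ 9.9 -0.4]
0.91 [110.  34.] [ 9.9 -1.2]
0.99 [120.  32.] [ 9.8 -1.9]
1.07 [130.  30.] [ 9.6 -2.6]
1.14 [139.  26.] [ 9.4 -3.4]
1.22 [148.  22.] [ 9.1 -4.1]
1.29 [157.  18.] [ 8.7 -4.7]
1.37 [165.  12.] [ 8.4 -5.4]
1.45 [173.   6.] [ 7.9 -6. ]
1.52 [180.  -0.] [ 7.4 -6.6]
1.6 [187.  -8.] [ 6.9 -7.2]
1.67 [194. -15.] [ 6.4 -7.7]
1.75 [200. -23.] [ 5.8 -8.1]
```

Request:
{"api": "drive_tool", "payload": {
  "moves": [-0.35, 0.4, 0, 0, 0, 0, -0.3, 0.4, 0, 0, 0, 0, -0.6, 0.8, 0, 0, 0, 0, -0.55, 0.85, 0, 0, 0, 0, -0.5, 0.9, 0, 0, 0, 0, -0.4, 0.9, 0, 0, 0, 0, -0.3, 0.95, 0, 0, 0, 0, -0.25, 0.95, 0, 0, 0, 0, -0.2, 1, 0, 0, 0, 0, -0.1, 1, 0, 0, 0, 0, 0, 1, 0, 0, 0, 0, 0, 0, 0, 0, 0, 0, 0, 0, 0, 0, 0, 0]
}}

```text
time: 5.75
tool_pos: [549.9, -151.4, 271.7]
tcp_rot: [-104.4, 90.0, 165.6]
ft_force: [-0.4, 0.4, 0.8]
finger_gap: 18.8
```

```bash
python3 - <<'E'
from h import *
s=snapshot("side");cv2.imwrite("pics/d.png",cv2.resize(s["image"][130:330,220:460],(720,600))[:,:,::-1])
print(sensors.sense()["ft_force"],sensors.sense()["tool_pos"])
E
```

```text
[-1.76413091  0.66151373 -0.44355195] [ 549.52922841 -151.39470259  271.69881994]
```

View pics/d.png

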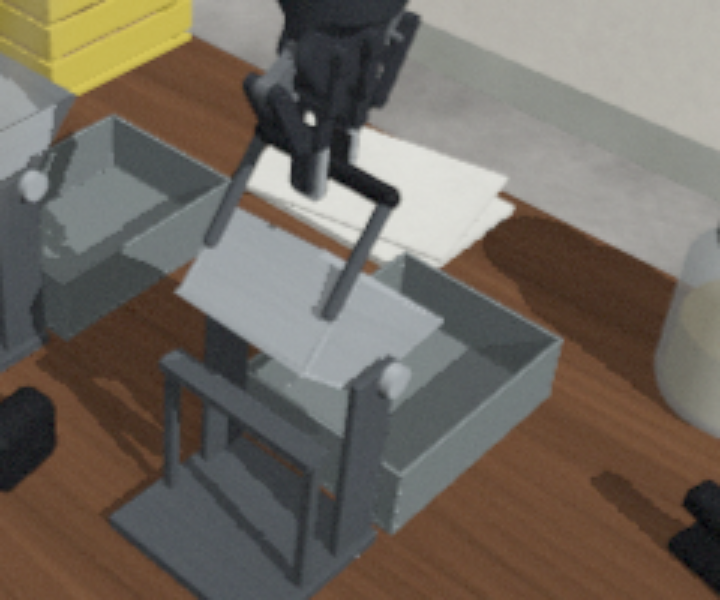

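The cage works: the pan is tipped about 0.75 rad and the bar is held between the fingers. I continue to the stop.

Request:
{"api": "drive_tool", "payload": {
  "moves": [0, 0.5, 0, 0, 0, 0, 0.05, 0.5, 0, 0, 0, 0, 0.1, 1, 0, 0, 0, 0, 0.2, 1, 0, 0, 0, 0, 0.25, 0.95, 0, 0, 0, 0, 0.35, 0.95, 0, 0, 0, 0, 0.4, 0.9, 0, 0, 0, 0, 0.45, 0.85, 0, 0, 0, 0, 0.55, 0.85, 0, 0, 0, 0, 0.6, 0.8, 0, 0, 0, 0, 0.65, 0.75, 0, 0, 0, 0, 0.75, 0.7, 0, 0, 0, 0, 0.75, 0.65, 0, 0, 0, 0, 0.8, 0.6, 0, 0, 0, 0, 0, 0.3, 0, 0, 0, 0, 0, 0, 0, 0, 0, 0, 0, 0, 0, 0, 0, 0, 0, 0, 0, 0, 0, 0]
}}

```text
time: 7.3
tool_pos: [661.7, -151.5, 212.3]
tcp_rot: [-99.9, 89.9, 170.0]
ft_force: [-5.7, 1.0, -2.3]
finger_gap: 19.0
```

```bash
python3 - <<'E'
from h import *
s=snapshot("side");cv2.imwrite("pics/e.png",cv2.resize(s["image"][130:330,220:460],(720,600))[:,:,::-1])
t=snapshot("top");cv2.imwrite("pics/e2.png",t["image"][...,::-1])
print(sensors.sense()["ft_force"],sensors.sense()["tool_pos"])
E
```

```text
[-6.21917643  0.44823725 -3.02018304] [ 661.69313198 -151.56729195  212.57769467]
```

View pics/e.png

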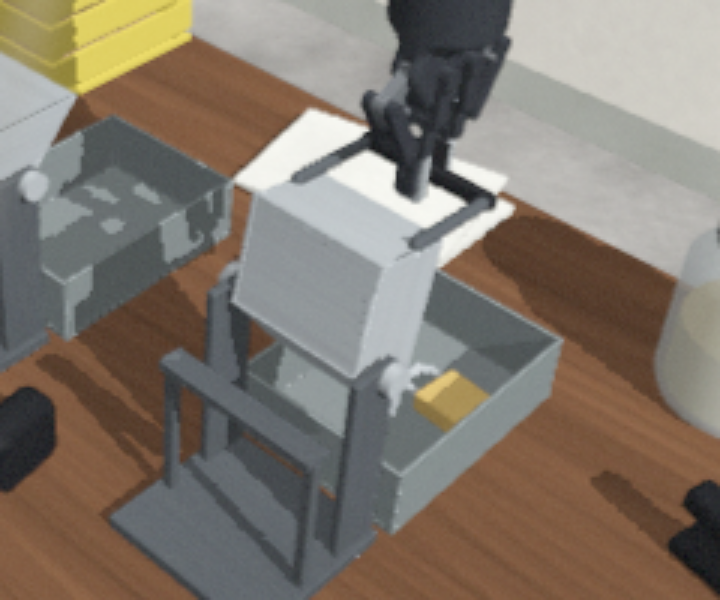

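View pics/e2.png

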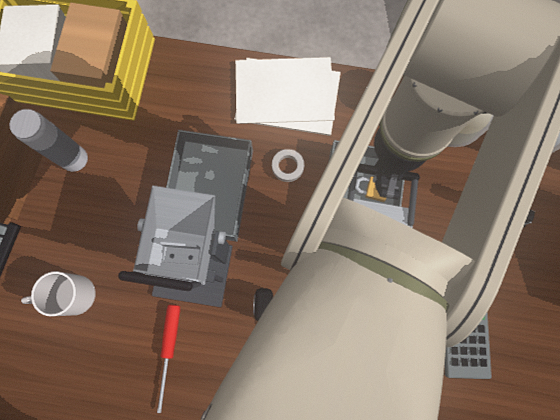

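The padlock lies in the tray (crop ~(450,400)). The 6 N push on the bar suggests the pan is at its stop, so I check the tilt by depth.

```bash
python3 - <<'E'
from h import *
s=snapshot("side");C=cloud(s)
# outer bottom face & back(top) face of pan: crop px ->orig /3 + (220,130)
def f(poly,name):
    m=np.zeros(C.shape[:2],np.uint8);cv2.fillPoly(m,[(np.array(poly)/3+[220,130]).astype(np.int32)],1)
    P=C[m>0];c=np.median(P,0);P=P[np.abs(P-c).max(1)<80];c=P.mean(0);n=np.linalg.svd(P-c)[2][2];print(name,c.round(),n.round(3))
f([(270,215),(365,270),(345,345),(255,290)],"bottom")
f([(275,195),(310,190),(410,240),(385,255)],"back")
f([(465,190),(490,200),(470,212),(420,240)],"arm")
for uv in[(455,187),(470,194),(485,200),(480,205)]:
    print(C[int(uv[1]/3+130),int(uv[0]/3+220)].round())
s=np.load("side1.npz");C=cloud(s);
E
```

```text
bottom [ 537. -158.  208.] [-0.985  0.013  0.174]
back [ 568. -158.  237.] [-0.191  0.001 -0.982]
arm [ 630. -202.  237.] [-0.063 -0.318 -0.946]
[ 652. -182.  234.]
[ 651. -194.  235.]
[ 652. -205.  236.]
[ 647. -206.  234.]
```

The pan's bottom-face normal gives 100° (1.75 rad), so it is at the stop. Now I ease it back.

Request:
{"api": "drive_tool", "payload": {
  "moves": [-0.1, -0.3, 0, 0, 0, 0, -0.4, -0.3, 0, 0, 0, 0, -0.4, -0.3, 0, 0, 0, 0, -0.75, -0.65, 0, 0, 0, 0, -0.7, -0.7, 0, 0, 0, 0, -0.65, -0.75, 0, 0, 0, 0, -0.6, -0.8, 0, 0, 0, 0, -0.55, -0.85, 0, 0, 0, 0, -0.45, -0.85, 0, 0, 0, 0, -0.4, -0.9, 0, 0, 0, 0, -0.35, -0.95, 0, 0, 0, 0, -0.13, -0.5, 0, 0, 0, 0, -0.12, -0.5, 0, 0, 0, 0, -0.1, -0.5, 0, 0, 0, 0, -0.1, -0.5, 0, 0, 0, 0, -0.05, -0.5, 0, 0, 0, 0, -0.05, -0.5, 0, 0, 0, 0, 0, -0.5, 0, 0, 0, 0, 0, -0.5, 0, 0, 0, 0, 0, 0, 0, 0, 0, 0]
}}

```text
time: 9.12
tool_pos: [548.2, -151.5, 271.7]
tcp_rot: [-94.8, 90.0, 175.1]
ft_force: [-0.2, 0.4, -0.0]
finger_gap: 19.2
```

```bash
python3 - <<'E'
from h import *
s=snapshot("side");cv2.imwrite("pics/f.png",cv2.resize(s["image"][130:330,220:460],(720,600))[:,:,::-1])
print(sensors.sense()["ft_force"],sensors.sense()["tool_pos"])
E
```

```text
[-0.86096388  0.3726561  -0.41947237] [ 548.59671133 -151.5132736   271.72696545]
```

View pics/f.png

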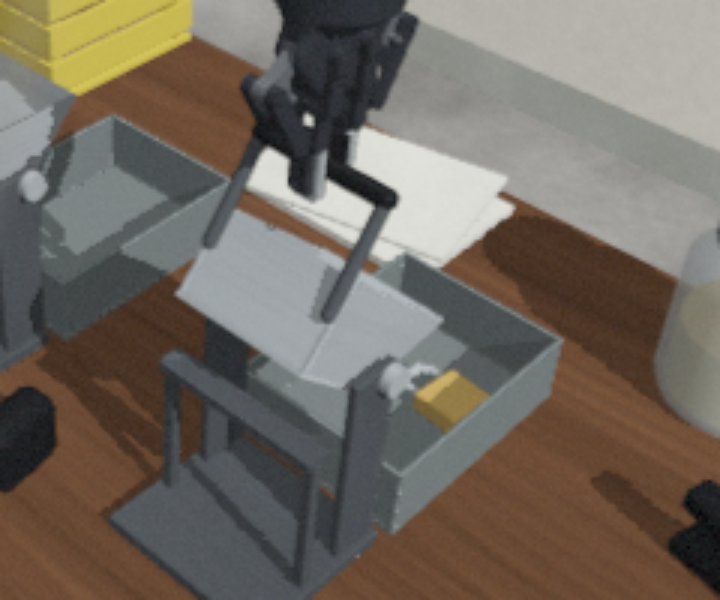

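Request:
{"api": "drive_tool", "payload": {
  "moves": [0, -0.5, 0, 0, 0, 0, 0.05, -0.5, 0, 0, 0, 0, 0.1, -1, 0, 0, 0, 0, 0.2, -1, 0, 0, 0, 0, 0.25, -0.95, 0, 0, 0, 0, 0.17, -0.47, 0, 0, 0, 0, 0.17, -0.47, 0, 0, 0, 0, 0.2, -0.45, 0, 0, 0, 0, 0.2, -0.45, 0, 0, 0, 0, 0.23, -0.44, 0, 0, 0, 0, 0.23, -0.44, 0, 0, 0, 0, 0.27, -0.42, 0, 0, 0, 0, 0.27, -0.42, 0, 0, 0, 0, 0.3, -0.4, 0, 0, 0, 0, 0.3, -0.4, 0, 0, 0, 0, 0.3, -0.35, 0, 0, 0, 0, 0.3, -0.35, 0, 0, 0, 0, 0, -0.15, 0, 0, 0, 0, 0, -0.15, 0, 0, 0, 0, 0, 0, 0, 0, 0, 0]
}}

```text
time: 10.83
tool_pos: [456.9, -151.4, 236.6]
tcp_rot: [87.3, 89.8, -2.7]
ft_force: [4.8, 0.3, -3.1]
finger_gap: 19.0
```

```bash
python3 - <<'E'
from h import *
s=snapshot("side");cv2.imwrite("pics/g.png",cv2.resize(s["image"][130:330,220:460],(720,600))[:,:,::-1])
C=cloud(s);im=s["image"].astype(int);m=(im.max(-1)<55)&(np.abs(C[...,2]-255)<12);m[:225]=0;m[:,:285]=0;m[:,320:]=0
print(C[m].mean(0) if m.any() else 0,m.sum())
print(sensors.sense()["ft_force"],sensors.sense()["tool_pos"])
C0=cloud(np.load("side1.npz"));print(np.median(C0[m],0),np.median(C[m],0))
E
```

```text
[ 453.80943871 -188.27562185  258.33294251] 129
[ 4.62613319  0.01693439 -2.51769265] [ 456.91364852 -151.40636985  236.67217069]
[ 453.18411935 -188.70074137  258.84675642] [ 453.13506091 -189.04609173  258.83070191]
```

View pics/g.png

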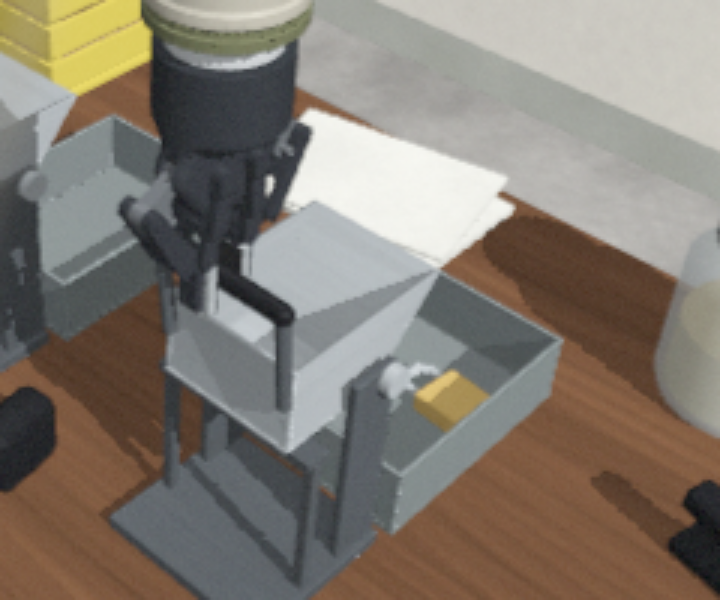

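The bar is back exactly at its starting position, resting on the stop. I open and retreat straight up.

Request:
{"api": "drive_tool", "payload": {
  "moves": [0, 0, 0, 0, 0, 0, 0, 0, 0, 0, 0, 0, 0, 0, 0, 0, 0, 0, 0, 0, 0, 0, 0, 0, 0, 0, 0, 0, 0, 0, 0, 0, 0, 0, 0, 0, 0, 0, 0, 0, 0, 0, -0.5, 0, 0, 0, 0, 0, -1, 0, 0, 0, 0, 0, -2, 0, 0, 0, 0, 0, -2, 0, 0, 0, 0, 0, -2, 0, 0, 0, 0, 0, -2, 0, 0, 0, 0, 0, -2, 0, 0, 0, 0, 0, -2, 0, 0, 0, 0, 0, -1, 0, 0, 0, 0, 0, 0, 0, 0, 0, 0, 0, 0, 0, 0, 0, 0, 0],
  "hand": 5
}}

```text
time: 12.38
tool_pos: [456.3, -151.5, 381.8]
tcp_rot: [65.7, 89.9, -24.3]
ft_force: [-1.2, -0.6, -0.2]
finger_gap: 50.1
```

```bash
python3 - <<'E'
from h import *
s=snapshot("side");cv2.imwrite("pics/i.png",s["image"][:,:,::-1])
C=cloud(s);C0=cloud(np.load("side1.npz"));m=np.zeros(C.shape[:2],bool);m[225:240,290:318]=1;m&=np.abs(C0[...,2]-255)<12
print(np.median(C0[m],0),np.median(C[m],0),sensors.sense()["ft_force"],sensors.sense()["tool_pos"])
im=s["image"].astype(int);b=(im[...,0]-im[...,2]>60)&(im[...,1]-im[...,2]>40);b[:,:340]=0;b[:,395:]=0;b[:240]=0;print("padlock",b.sum(),C[b].mean(0).round())
E
```

```text
[ 453.47119178 -190.38623448  258.49658019] [ 453.40457554 -190.05118325  258.59226121] [ 0.93362727 -0.64780704 -0.70761618] [ 455.89182206 -151.38631461  380.58338309]
padlock 232 [ 691. -186.   21.]
```

View pics/i.png

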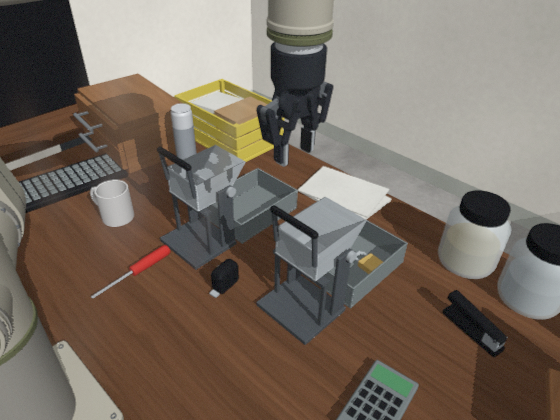

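The pan is upright with its bar unmoved from the start, and the padlock is in the tray at image (368,263), about (691,-186,21) mm. The gripper is clear of everything.

```bash
python3 -c "
from bench import r
print(r.hand_in())"
```

```text
the job is handed in; nothing more can be done
None
```

The padlock is in the grey tray and its pan is back upright. I handed the job in at about 12.5 s of the 48 s allowed.

I closed the fingers loosely around the right-hand pan's bar and swung it over to its stop. The padlock slid into the tray, and I eased the pan back at a commanded speed of about 1 rad/s or less. I then released the bar and lifted clear.

**Tilt:** depth measurements put the full tip at about 100° (1.75 rad).

**Bar position:** after release the bar was within 0.5 mm of where it started.

**Padlock:** it lies inside the tray at about (691, -186, 21) mm.

**Forces:** the tool force read about 6 N while pushing against the tipped stop and about 0 N at the end. I only read forces between moves, so any brief peaks during a move were not seen.

No check failed. The two views put the bar's height at 251 and about 254 mm, against the 255 mm given, and the loose grip easily allowed for that.

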